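# Lock the two-arm coupler onto the test unit's adapter

## Task

Take the aluminium coupler with the two brass cam arms off the mat, seat it mouth down on the steel groove adapter that stands on the white test unit, then swing its two arms down together until both are fully home and the coupler is locked square on the adapter. Bring the arms down evenly and press them gently (a hand's light push, never more than 25 N on an arm), and leave everything else on the bench where it is.

Things in the scene. Friction and masses are not known exactly. Their poses are not given: they have to be found in the camera images.
- coupler_mid (a point): Loose aluminium coupler (250 to 400 g), a cup standing mouth down on the mat: 12-sided ring 44 mm across, 30 mm high, under a 6 mm thick hexagon head, 36 mm high in all. This point: on its axis, half-way up (18 mm above the mouth). z is its axis, up; its two brass arms stick out along its +y and -y; flat sides to grip, 44 mm apart, face +x and -x.
- coupler_mouth (a point): Centre of the coupler's open mouth (its underside). The bore is 34 mm wide, 22.5 mm deep up to a sprung rubber gasket (5.5 N per mm of squeeze, 6 mm at most). The arms' pivots lie 14 mm above the mouth and 25 mm from the axis, along +y and -y.
- cam_a (a joint): Angle of the brass arm on the coupler's +y side: 0 = straight out, level; negative = raised (starts at -0.6 to -0.25); grows as it swings down; 1.571 = straight down, fully home, a hard stop. It stays where left: its hinge drags with 0.15 N m; over the last 0.7 rad its cam hooks under the adapter's lip and pulls the coupler down 3 mm against the gasket, adding up to 0.2 N m.
- cam_b (a joint): The same for the arm on the coupler's -y side: negative = raised, 0 = level, 1.571 = straight down, fully home.
- cam_a_tip (a point): Middle of the free end of the +y arm: a bar 60 mm long from pivot to end, 13 mm wide, 7 mm thick (its middle line passes 2 mm above the pivot when level, 2 mm outside it when down). A thin pull ring beyond it is only seen. With both arms home the outer faces of the two bars are about 60 mm apart.
- cam_b_tip (a point): Middle of the free end of the -y arm, 60 mm from its pivot, the same bar.
- adapter_top (a point): Centre of the top rim of the fixed steel adapter, an upright round spigot 32 mm wide, its rim bevelled to 26 mm; a lip 9 mm high, then a groove 12 mm high and 25 mm wide. z is up; 130 mm above the bench. With the coupler resting on it, the coupler's mid point is about 5 mm below this rim; locked, about 8 mm below.
- adapter_foot (a point): Foot of the adapter on the top of the white test unit (flat box 190 x 170 mm, 45 mm high), 85 mm under the rim. Below the groove the spigot is 32 mm wide or less; a hexagon 52 mm wide and 10 mm high at its foot. Nothing else stands on the box: free room for a gripper straddling the coupler.
- hexcap: Bystander: plain aluminium hexagon cap without arms, 44 mm wide, 36 mm high, on the mat; origin under its centre. Leave alone.
- nipple: Bystander: small brass nipple, 22 mm wide, 30 mm high, on the mat; origin under its centre. Leave alone.
- bush: Bystander: small steel bush, 20 mm wide, 18 mm high, on the mat; origin under its centre. Leave alone.
- meter: Bystander: yellow meter lying flat, 160 x 80 x 35 mm; origin under its centre. Leave alone.
- driver: Bystander: screwdriver lying flat, 200 mm long, yellow handle; origin at its middle. Leave alone.
Mind the look-alikes: they are no part of the job. There is more than one size of the part that bears coupler_mid; the job needs the largest.

How it is judged (in metres and radians):
On the way, in this order (a step that is already met when the one before it is completed fails the run):
1. the coupler sits mouth down over the adapter, upright, with both arms still up (horizontal distance between coupler_mid and adapter_top below 0.005 m and z of coupler_mid in the frame of adapter_top below -0.0035 m and angle between coupler_mid's own z axis and vertical below 0.12 rad and value of joint each of cam_a, cam_b below 0.5 rad), for 0.2 s.
2. both arms have been swung past half-way down together (value of joint each of cam_a, cam_b above 0.8 rad).
At the end, for the whole second after the job is handed in: The coupler is upright on the adapter (axes within 4 mm, tilt under 0.05 rad), drawn down so that its mid point is at least 6.5 mm below the adapter's rim, both arms are within 0.036 rad (2 degrees) of straight down and at rest (horizontal distance between coupler_mid and adapter_top below 0.004 m and z of coupler_mid in the frame of adapter_top below -0.0065 m and angle between coupler_mid's own z axis and vertical below 0.05 rad and value of joint each of cam_a, cam_b above 1.535 rad and velocity of joint each of cam_a, cam_b below 0.1 rad/s); the robot touches nothing.
It fails at once if one arm is brought down far ahead of the other (more than about 0.75 rad, 43 degrees) ((value of joint cam_a above 0.75 rad and value of joint cam_b below 0 rad) or (value of joint cam_a above 1.1 rad and value of joint cam_b below 0.35 rad) or (value of joint cam_a above 1.4 rad and value of joint cam_b below 0.65 rad) or (value of joint cam_b above 0.75 rad and value of joint cam_a below 0 rad) or (value of joint cam_b above 1.1 rad and value of joint cam_a below 0.35 rad) or (value of joint cam_b above 1.4 rad and value of joint cam_a below 0.65 rad)).
It fails at once if an arm is pressed with more than 25 N (contact force between the fingers and cam_a above 25 N or contact force between the fingers and cam_b above 25 N).
It fails at once if a bystander is moved more than 20 mm (distance of any of hexcap, nipple, bush, flask, jar, meter, spanner, driver from where it was at the start of the episode above 0.02 m).
It also fails if it takes over 72 s, if anything falls off the work surface, if the arm or the gripper's body presses on something with over 40 N, if the wrist force passes 120 N, or if a joint passes its speed limit or range.

## Robot

A 6-joint arm with a two-finger parallel gripper is mounted at the origin on the work surface. World frame = base frame: x ahead of the robot, y to its left, z up, the work surface at z = 0. Lengths are in mm, angles in rad, forces in N, time in s.
With the tool pointing down it reaches from about 325 to 850 mm from the base axis. Payload 4.4 kg.
Tool frame: the origin (TCP) lies at the very end of the fingers, on their centre line; the grasp point (between the pads) lies 19 mm behind it; z points along the fingers, y is the line along which they close (so a half turn about z gives the same grasp; the last joint's range is limited). The gripper opens to 94 mm and grips with 3 to 60 N. Pads are 16 mm wide; open, the fingers measure 119 mm over their backs; the gripper's body (75 mm by 177 mm) begins 78 mm behind the grasp point.
Start: joints at [-1.411, 0.207, 1.542, -0, 1.393, -0.15], TCP at [175.287, -547.633, 205.447] pointing down, gripper open.
Joint ranges: [-2.73, 2.73], [-0.86, 2.22], [0.23, 2.46], [-1.11, 4.25], [0.08, 2.63], [-2.82, 2.82]. Speed limits (rad/s): [2.79, 2.79, 3.14, 3.14, 3.14, 3.14].

## Interface

Orientations are given as a 3x3 rotation matrix whose columns are the frame's x, y, z axes.
In Python, from plant import state, get_image, job_done gives the robot as it stands. The module is installed in compiled form; this text tells all that it offers.
- The arm moves only by the tool arm_command, never from a script. Its argument "motion" is a list of rows, each a list of 3 entries, a list of its own where there are three numbers: the shift along the world's x, y, z in cm, then the turn, a rotation vector about the world's x, y, z in degrees, then the opening, from -1 (shut) to 1 (fully open). In form: [[[tx, ty, tz], [rx, ry, rz], jaw], ...]. A call has 1 to 20 rows; each row shifts and turns the commanded pose from where the row before left it; what a row does not reach is not made up. A row lasts 1/12 s, in which the tool goes at most 41.7 mm and 7.16 degrees, less where a joint would pass 70% of its speed; a pose out of reach is approached as far as the arm can. A call is refused whole if a number of a shift passes 4.17 or a number of a turn 7.16, either way. A call with a gripper value outside its range is refused whole. The fingers move at their own pace and stop on an object; "newtons" is the grip in N (left out, the last holds). Time passes only in rows, so rows that do not move let the fingers close. It gives the time, the measured TCP pose, the force, the opening and the grip force at its end, in the units of the state.
- state(): the state, without advancing time (a new reading comes with each control period).
- get_image(name): name is "side" or "top"; returns a dict with "img" (400x640x3 uint8, red, green, blue), "intrinsics" (3x3 intrinsics, pixels), "eye" and "orientation" of the camera in the world. Camera axes: x right, y up, looking along -z (the intrinsics and any distortion apply to the point x, -y, -z); pixel columns grow to the right and rows downward; lengths in mm; the calibration is good to about 2 mm. A picture is of the moment at which its call begins. There is no depth.
- job_done(): hands the job in; it is judged then, once.
The state is a dict: "time": time; "qpos": joint angles; "qvel": joint speeds; "effort": joint torques, N m; "position": TCP position; "ee_rot": TCP orientation; "ft_force": force on the tool from outside, world axes, zero at the start; "torque": the same for the moment, N m; "finger_gap": finger opening in mm; "grip_force": force on a finger pad.
Only numpy, scipy, OpenCV 4.12 (cv2) and the standard library are available. Lean on these libraries where they do the work, as an engineer would, in place of code of your own. Each camera call takes 0.05 s, during which the arm holds its last target. There are 200 camera calls.

## Working session

There is one attempt and no reset: what is moved stays moved. The work goes in short steps, Python scripts to look and compute and a tool call to move; the robot and the scene stay as the last step left them, time stands still between calls to the robot, and variables do not carry over. Pictures are saved under pics/ and viewed, at most 10 in all, crops included, and the job is handed in when it is done.

Besides the shell and the picture viewer there is one more tool, called after "Call:" as name(argument=value, ...), one argument or row to a line, values as JSON. arm_command: Moves the arm, as the interface text tells. Its arguments: {"type":"object","properties":{"motion":{"type":"array","items":{"type":"array"}},"newtons":{"type":"number"}},"required":["motion"]}

```bash
mkdir -p pics
cat > h.py <<'E'
import numpy as np,cv2,json
from plant import state,get_image,job_done
def snap(n,f):
    d=get_image(n); cv2.imwrite('pics/'+f+'.png',cv2.cvtColor(d['img'],cv2.COLOR_RGB2BGR))
    np.savez('pics/'+f+'.npz',K=d['intrinsics'],e=d['eye'],R=d['orientation'],img=d['img']); return d
def load(f): return np.load('pics/'+f+'.npz')
def ray(d,u,v):
    r=np.linalg.inv(d['K'])@[u,v,1]; return d['R']@[r[0],-r[1],-r[2]]
def onz(d,u,v,z):
    r=ray(d,u,v); e=np.array(d['e']); return e+r*(z-e[2])/r[2]
def proj(d,p):
    c=d['R'].T@(np.array(p,float)-d['e']); q=d['K']@[c[0],-c[1],-c[2]]; return q[:2]/q[2]
E
python3 - <<'E'
from h import *
for n in('side','top'):
    d=snap(n,n+'0'); print(n,[k for k in d],np.round(d['eye']),np.round(d['intrinsics']).tolist(),np.round(d['orientation'],2).tolist())
s=state();print(s['time'],s['ft_force'],s['finger_gap'],np.round(s['ee_rot'],3))
E
```

```text
side ['img', 'intrinsics', 'eye', 'orientation'] [   91. -1243.  1280.] [[500.0, 0.0, 320.0], [0.0, 500.0, 204.0], [0.0, 0.0, 1.0]] [[0.97, 0.16, -0.19], [-0.25, 0.66, -0.71], [0.01, 0.74, 0.68]]
top ['img', 'intrinsics', 'eye', 'orientation'] [ 372.   10. 1160.] [[403.0, 0.0, 320.0], [0.0, 403.0, 208.0], [0.0, 0.0, 1.0]] [[0.0, 1.0, -0.03], [-1.0, 0.0, 0.01], [0.01, 0.03, 1.0]]
0.1 [ 0.42636782 -0.77408195 -0.09168166] 94.07882839769296 [[ 0.952  0.305 -0.   ]
 [ 0.305 -0.952  0.002]
 [ 0.    -0.002 -1.   ]]
```

View pics/top0.png

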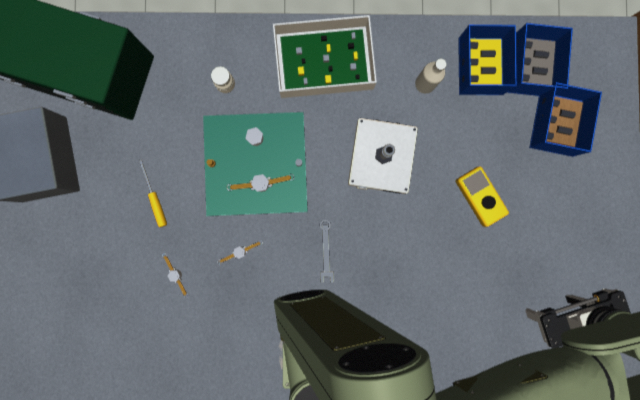

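View pics/side0.png

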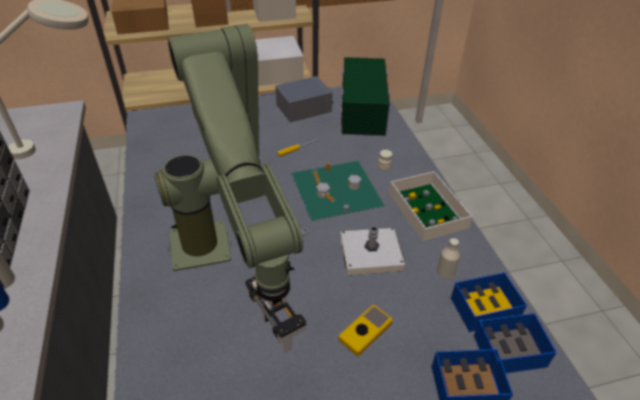

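The top view shows the big coupler on the mat at about (260,183) with its arms running roughly along ±y. The adapter rim is at about (389,151), and smaller look-alikes sit at (239,253) and (174,276). I'll zoom in to measure.

Run:
```python
from h import *
d=load('top0'); a=cv2.cvtColor(d['img'],cv2.COLOR_RGB2BGR)
c=[a[160:205,220:300],a[130:175,350:430]]
s=cv2.cvtColor(load('side0')['img'],cv2.COLOR_RGB2BGR)
c2=[s[165:210,300:380],s[222:267,340:420]]
o=np.vstack([np.hstack([cv2.resize(x,None,fx=5,fy=5,interpolation=cv2.INTER_CUBIC) for x in r]) for r in(c,c2)])
cv2.imwrite('pics/crop0.png',o)
```

```text
(no output)
```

View pics/crop0.png

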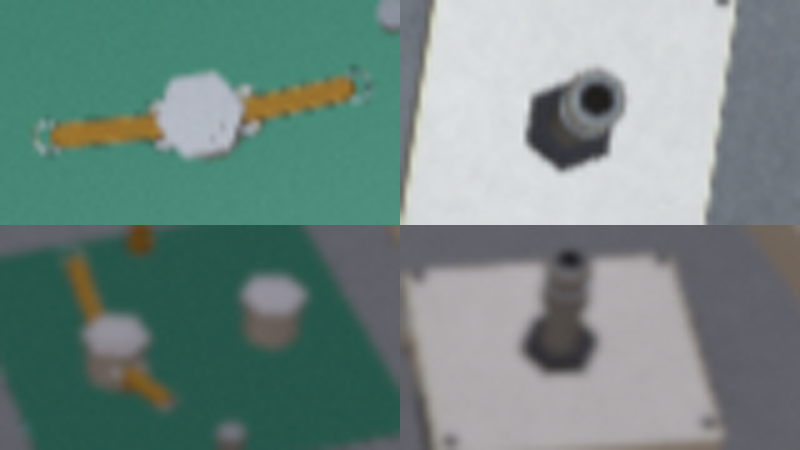

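The crop shows the head centred at about (260,182.5) and the rim at about (389,150). The top-view brass arm ends are near (230,187) and (291,177). Next I'll fit the poses using colour segmentation and both cameras.

```bash
cat > fit.py <<'E'
from h import *
from scipy.optimize import least_squares
def arms(d,box):
    u0,v0,u1,v1=box; hsv=cv2.cvtColor(d['img'],cv2.COLOR_RGB2HSV)[v0:v1,u0:u1]
    m=((hsv[...,0]>8)&(hsv[...,0]<28)&(hsv[...,1]>110)).astype(np.uint8)
    n,l,st,c=cv2.connectedComponentsWithStats(m)
    out=[]
    for i in np.argsort(-st[1:,4])[:3]+1:
        ys,xs=np.nonzero(l==i); p=np.c_[xs+u0,ys+v0].astype(float); out.append(p)
    return out
def desc(p):
    m=p.mean(0);w=np.linalg.svd(p-m,full_matrices=0)[2][0];t=(p-m)@w
    return len(p),m,m+w*t.min(),m+w*t.max()
E
python3 - <<'E'
from fit import *
T=load('top0');S=load('side0')
for d,b in((T,(222,160,300,205)),(S,(305,165,350,210))):
    for p in arms(d,b): print([np.round(x,1).tolist() if not isinstance(x,int) else x for x in desc(p)])
hsv=cv2.cvtColor(T['img'],cv2.COLOR_RGB2HSV)
# head in top
m=((hsv[...,1]<40)&(hsv[...,2]>150)).astype(np.uint8);m[:,:240]=0;m[:,280:]=0;m[:165]=0;m[205:]=0
m=cv2.morphologyEx(m,cv2.MORPH_OPEN,np.ones((5,5),np.uint8))
y,x=np.nonzero(m);hc=(x.mean(),y.mean());print('head',hc,len(x),x.min(),x.max(),y.min(),y.max(),onz(T,*hc,38))
# adapter bore/rim in both
for d,b in((T,(380,140,398,162)),(S,(364,222,382,236))):
    u0,v0,u1,v1=b; g=cv2.cvtColor(d['img'],cv2.COLOR_RGB2GRAY)[v0:v1,u0:u1]; print(b);print(g)
for u,v in((389,149.6),): print(onz(T,u,v,130),proj(S,onz(T,u,v,130)))
print(proj(S,onz(T,*hc,38)))
for u,v in ((366,120),(414,124),(350,186),(407,192)): print(onz(T,u,v,45)[:2])
E
```

```text
[94, [279.1, 179.4], [290.0, 177.1], [268.7, 181.6]]
[87, [240.9, 185.9], [250.9, 185.0], [230.0, 186.8]]
[37, [316.3, 176.9], [314.5, 171.8], [318.2, 182.3]]
[29, [328.3, 196.7], [324.7, 194.6], [332.9, 199.2]]
[19, [327.6, 167.1], [328.1, 164.8], [327.1, 169.2]]
head (np.float64(259.49295774647885), np.float64(182.44131455399062)) 213 252 267 175 190 [481.18725907 160.67829568  38.        ]
(380, 140, 398, 162)
[[216 214 216 216 217 218 217 215 215 216 217 215 215 217 217 216 214 213]
 [216 214 216 217 217 216 215 215 213 214 215 215 216 218 217 217 216 214]
 [215 215 215 215 214 215 215 213 213 210 213 215 217 218 218 216 217 216]
 [215 216 215 213 213 209 209 196 192 184 193 208 214 217 218 216 216 216]
 [217 218 214 213 206 184 179 156 154 142 151 172 194 212 217 216 216 217]
 [217 212 213 205 178 139 140 131 130 130 126 135 157 184 211 216 216 216]
 [210 186 175 154 127 125 129 112 100  95  97 116 131 144 181 211 217 216]
 [159 120 108  95 113 127 110  72  46  44  49  79 106 129 158 208 217 216]
 [ 81  65  78 100 123 130  76  41  31  30  34  43  82 127 143 206 215 218]
 [ 55  6
[... 1557 characters left out ...]
41  55  77 103 131 152 161 162]
 [160 160 161 156 141 118 103  92  80  73  69  76  89 108 138 162 173 174]
 [173 173 173 167 149 121 102  99  98  95  94  94  98 111 139 165 175 176]
 [176 176 175 168 148 118  96  93  96  98  98  96  97 113 141 165 174 175]
 [176 177 174 164 143 111  90  85  87  87  88  88  95 120 148 167 174 173]
 [176 174 172 160 135 106  88  82  80  80  80  82  97 124 151 168 173 174]
 [175 175 171 156 128  99  89  86  83  84  84  87  98 123 152 169 174 174]]
[ 557.94399082 -184.45854175  130.        ] [373.293093   228.09673746]
[322.81191658 186.08120764]
[ 656.30752866 -136.39970639]
[ 645.6518485  -271.02241609]
[471.19680089 -91.30833873]
[ 454.8203463  -250.12127293]
```

Run:
```python
from fit import *
T=load('top0');S=load('side0')
mat=2
def tip(p,s,L=60):
    x,y,w,qa,qb=p; q=qa if s>0 else qb
    u=s*np.array([-np.sin(w),np.cos(w)]); r=25+L*np.cos(q)+2*np.sin(q); z=mat+14-L*np.sin(q)+2*np.cos(q)
    return [x+u[0]*r,y+u[1]*r,z]
def f(p):
    r=[]
    r+=list(2*(proj(T,[p[0],p[1],mat+36])-[259.5,182.45]))
    # +y arm is at left in top image
    r+=list(proj(T,tip(p,1))-[229.6,186.85]); r+=list(proj(T,tip(p,-1))-[290.3,177.05])
    r+=list(proj(T,tip(p,1,33))-[240.9,185.9])[1:]; r+=list(proj(T,tip(p,-1,33))-[279.1,179.4])[1:]
    r+=list(.5*(proj(S,tip(p,1))-[314.3,171.4])); r+=list(.5*(proj(S,tip(p,-1))-[333.3,199.4]))
    return r
s=least_squares(f,[481,160,0.05,-.4,-.4]);print(s.x,np.round(s.fun,1))
c=s.x
# gripper yaw needed: tool y axis along coupler x
st=state();R=st['ee_rot'];a=np.arctan2(R[1,1],R[0,1]);print(np.degrees(a),np.degrees(c[2]),st['position'],st['qpos'])
```

```text
[ 4.81757031e+02  1.60982172e+02  1.73104350e-01 -3.62180588e-01
 -1.85236931e-01] [-0.2 -0.4  1.2  0.2 -1.1  0.5 -0.  -0.1  0.1  1.1 -0.5  0.9]
-72.2538860876129 9.918148677768283 [ 175.15538407 -546.90111329  204.43065372] [-1.41153111e+00  2.07292336e-01  1.54281191e+00  1.20929772e-05
  1.39351722e+00 -1.50464724e-01]
```

Call:
arm_command(
  motion=[
    [[1.0,1.5,0],[0,0,2],1],
    [[1.6,3.5,0],[0,0,4.2],1],
    [[1.6,3.5,0],[0,0,4.2],1],
    [[1.6,3.5,0],[0,0,4.2],1],
    [[1.6,3.7,0],[0,0,4.2],1],
    [[1.6,3.7,0],[0,0,4.2],1],
    [[1.6,3.7,0],[0,0,4.2],1],
    [[1.6,3.7,0],[0,0,4.2],1],
    [[1.6,3.7,0],[0,0,4.2],1],
    [[1.6,3.7,0],[0,0,4.2],1],
    [[1.6,3.7,0],[0,0,4.2],1],
    [[1.6,3.7,0],[0,0,4.2],1],
    [[1.6,3.7,0],[0,0,4.2],1],
    [[1.6,3.7,-1],[0,0,4.2],1],
    [[1.6,3.7,-1],[0,0,4.2],1],
    [[1.6,3.7,-1],[0,0,4.2],1],
    [[1.6,3.7,-1],[0,0,4.2],1],
    [[1.6,3.5,-1],[0,0,4.2],1],
    [[1.6,3.5,-1],[0,0,4.2],1],
    [[1.0,2.2,-1],[0,0,4.2],1],
  ],
)

```text
time: 1.77
position: [483.9, 148.7, 134.7]
ee_rot: [[-0.172, 0.985, 0.0], [0.985, 0.172, 0.001], [0.001, 0.0, -1.0]]
ft_force: [-0.0, -1.2, 0.9]
finger_gap: 93.9
grip_force: 0.0
```

Run:
```python
from h import *
s=state();print(s['time'],s['position'],s['finger_gap']);R=s['ee_rot'];print(np.degrees(np.arctan2(R[1,1],R[0,1])),R[:,2],np.round(s['qpos'],2))
```

```text
1.7667 [483.87738155 148.70671212 134.66076969] 93.90610855389617
9.89622026461498 [ 2.14842682e-04  9.30099760e-04 -9.99999544e-01] [ 0.13  0.13  1.78  0.    1.23 -0.05]
```

Call:
arm_command(
  motion=[
    [[-0.1,0.6,-1],[0,0,0],1],
    [[-0.1,0.6,-2],[0,0,0],1],
    [[0,0.03,-2.5],[0,0,0],1],
    [[0,0,-2.5],[0,0,0],1],
    [[0,0,-2],[0,0,0],1],
    [[0,0,-1.5],[0,0,0],1],
    [[0,0,-0.9],[0,0,0],1],
    [[0,0,-0.4],[0,0,0],1],
    [[0,0,0],[0,0,0],1],
    [[0,0,0],[0,0,0],1],
  ],
)

```text
time: 2.6
position: [481.8, 157.4, 8.0]
ee_rot: [[-0.165, 0.986, 0.001], [0.986, 0.165, 0.0], [-0.0, 0.001, -1.0]]
ft_force: [0.5, -0.6, 0.0]
finger_gap: 94.0
grip_force: 0.0
```

Run:
```python
from h import *
S=snap('side','s1');T=snap('top','t1')
b=lambda d:cv2.cvtColor(d['img'],cv2.COLOR_RGB2BGR)
cv2.imwrite('pics/c1.png',np.hstack([cv2.resize(b(S)[140:230,280:360],None,fx=5,fy=5,interpolation=cv2.INTER_CUBIC),cv2.resize(b(T)[140:230,220:300],None,fx=5,fy=5,interpolation=cv2.INTER_CUBIC)]))
s=state();print(s['position'])
```

```text
[482.46691776 157.71276225   8.65707188]
```

View pics/c1.png

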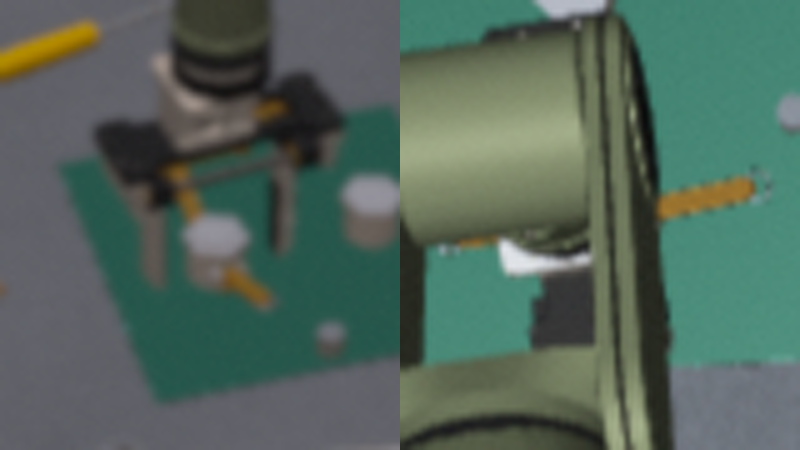

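The side view shows the two fingers straddling the coupler, clear of the arms. I'll trim y and z, then grip.

Call:
arm_command(
  motion=[
    [[0,0.35,-0.35],[0,0,0],1],
    [[0,0,0],[0,0,0],0],
    [[0,0,0],[0,0,0],-0.5],
    [[0,0,0],[0,0,0],-1],
    [[0,0,0],[0,0,0],-1],
    [[0,0,0],[0,0,0],-1],
    [[0,0,0],[0,0,0],-1],
    [[0,0,0],[0,0,0],-1],
    [[0,0,0],[0,0,0],-1],
    [[0,0,0],[0,0,0],-1],
    [[0,0,0],[0,0,0],-1],
    [[0,0,0],[0,0,0],-1],
  ],
  newtons=25,
)

```text
time: 3.7
position: [481.3, 161.2, 4.0]
ee_rot: [[-0.166, 0.986, -0.0], [0.986, 0.166, -0.0], [0.0, -0.0, -1.0]]
ft_force: [-0.6, -0.1, -0.4]
finger_gap: 44.2
grip_force: 25.0
```

Call:
arm_command(
  motion=[
    [[0,0,0.5],[0,0,0],-1],
    [[0,0,1.5],[0,0,0],-1],
    [[0,0,2.5],[0,0,0],-1],
    [[0,0,3],[0,0,0],-1],
    [[0,0,3],[0,0,0],-1],
    [[0.3,-1.5,3],[0,0,0],-1],
    [[0.6,-2.5,1.5],[0,0,0],-1],
    [[0.7,-3,0.5],[0,0,0],-1],
    [[0.7,-3,0],[0,0,0],-1],
    [[0.7,-3,0],[0,0,0],-1],
    [[0.7,-3,0],[0,0,0],-1],
    [[0.7,-3,0],[0,0,0],-1],
    [[0.7,-3,0],[0,0,0],-1],
    [[0.7,-3,0],[0,0,0],-1],
    [[0.7,-3,0],[0,0,0],-1],
    [[0.7,-3,0],[0,0,0],-1],
    [[0.7,-2,0],[0,0,0],-1],
    [[0.4,-1,0],[0,0,0],-1],
    [[0,-0.5,0],[0,0,0],-1],
    [[0,0,0],[0,0,0],-1],
  ],
)

```text
time: 5.37
position: [563.7, -184.0, 158.3]
ee_rot: [[-0.165, 0.986, -0.001], [0.986, 0.165, 0.001], [0.001, -0.001, -1.0]]
ft_force: [0.3, -0.0, -3.4]
finger_gap: 44.1
grip_force: 25.0
```

Run:
```python
from h import *
S=snap('side','s2');T=snap('top','t2')
b=lambda d:cv2.cvtColor(d['img'],cv2.COLOR_RGB2BGR)
cv2.imwrite('pics/c2.png',np.hstack([cv2.resize(b(S)[170:270,330:410],None,fx=5,fy=5,interpolation=cv2.INTER_CUBIC),cv2.resize(b(T)[100:200,350:430],None,fx=5,fy=5,interpolation=cv2.INTER_CUBIC)]))
s=state();print(s['position'],s['grip_force'],s['ft_force'])
```

```text
[ 563.63073144 -182.40352208  158.492644  ] 24.967379900626838 [-0.40914403  0.59882148 -2.73093252]
```

View pics/c2.png

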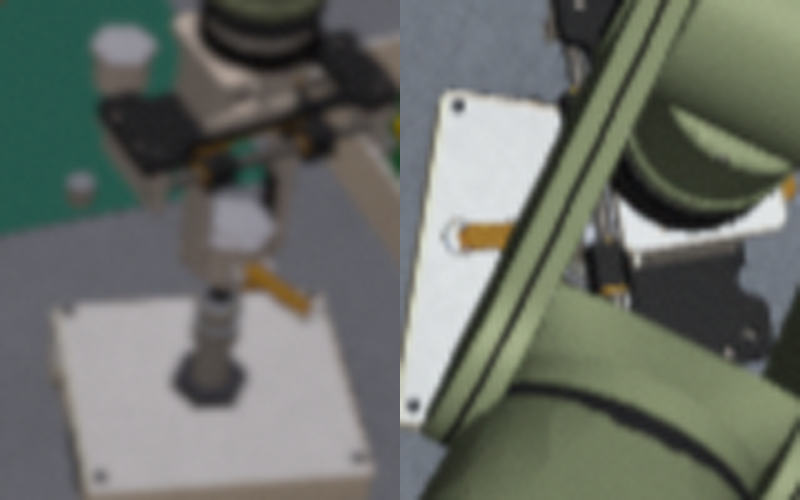

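The side view shows the coupler held upright just above the spigot, with the head centre at about (378.3,214.5). I'll compare that with the TCP.

Run:
```python
from fit import *
S=load('s2');S0=load('side0')
def head(d,b,th):
    u0,v0,u1,v1=b;h=cv2.cvtColor(d['img'],cv2.COLOR_RGB2HSV)[v0:v1,u0:u1]
    m=((h[...,1]<60)&(h[...,2]>th)).astype(np.uint8);n,l,st,c=cv2.connectedComponentsWithStats(m)
    i=np.argmax(st[1:,4])+1;return c[i]+[u0,v0],st[i],
def show(d,b):
    u0,v0,u1,v1=b;print(cv2.cvtColor(d['img'],cv2.COLOR_RGB2GRAY)[v0:v1,u0:u1])
show(S0,(314,179,334,202));show(S,(366,205,388,229))
for z in(190,192,194):print(z,proj(S,[563.6,-183.2,z]),proj(S,[558.3,-184.5,z]))
print(proj(S0,[481.8,161,38]))
```

```text
[[ 75  83  92  95  97  89  79  73  70  70  70  70  70  70  71  70  70  70
   70  70]
 [ 72  80  88  95  96  91  82  74  71  72  71  71  70  71  70  70  70  72
   71  70]
 [ 72  77  85  93  95  95  88  80  77  76  75  75  74  73  71  71  71  70
   69  70]
 [ 71  74  81  90  98 101 102  99  97  94  91  90  86  81  74  71  71  70
   71  71]
 [ 71  72  76  89 104 116 122 125 124 121 119 116 110  97  83  72  71  70
   70  70]
 [ 70  71  80  96 116 131 138 141 141 139 137 137 131 116  94  78  72  71
   71  71]
 [ 71  76  89 109 127 139 144 146 146 145 145 144 140 129 109  89  76  72
   70  70]
 [ 72  80  98 120 136 143 146 147 147 147 146 145 142 137 123 103  83  71
   72  70]
 [ 71  78  97 118 134 141 144 145 145 145 144 143 142 138 128 109  86  74
   70  72]
 [ 72  75  88 107 127 137 141 141 141 141 141 139 138 133 120 101  82  73
   71  71]
 [ 70  73  79  95 117 131 135 135 135 136 136 135 132 119 103  87  76  72
   70  70]
 [ 70  72  76  88 105 119 124 124 125 129 128 125 117 104  87  78  71  70
   71  71]
 [ 70  72  75  85  94 103 106 108 109 111 109 107 101  92  85  78  73  71
   70 
[... 2596 characters left out ...]
104 113
  113 103  99  98]
 [ 98  95  92  91  90  92  96  98  97  98 105 114 109 101  97  98 101 104
  105 100  98  98]
 [ 99  97  96  93  92  93  95  97  95  96 103 110 107  95  91  92  96  98
   99  97  97  96]
 [100  98  98  97  95  92  89  87  87  89  93  98  96  86  83  86  92  96
   97  97  98  96]
 [100 101 100  99  96  86  72  68  72  75  85  90  92  91  90  92  95  97
   97  97  97  97]
 [109 108 106 102  95  77  55  44  47  58  76  92 106 119 123 124 121 116
  106  98  97  97]]
190 [376.46981378 214.14790849] [375.01728941 214.69919263]
192 [376.52628186 213.68988496] [375.07258227 214.24107664]
194 [376.5828467  213.23107663] [375.12796999 213.78217474]
[322.94547648 186.00360045]
```

Run:
```python
from fit import *
S=load('s2');S0=load('side0');T=load('t2')
p=np.array([563.6,-183.2,192]);a=proj(S,p)
for i in range(3):
    q=p.copy();q[i]+=5;print('d5',i,proj(S,q)-a)
for d,b in((S,(370,215,400,240)),(T,(355,135,376,155))):
    for c in arms(d,b)[:1]: print([np.round(x,1).tolist() if not isinstance(x,int) else x for x in desc(c)])
xs=[]
for i in range(12): xs.append(get_image('side') and state()['position'])
print(np.mean(xs,0),np.std(xs,0),state()['time'])
w=.167
for n,c,q,s,cam in(('-y',p,-.185,-1,S),('+y',p,-.362,1,T)):
    u=s*np.array([-np.sin(w),np.cos(w)]);r=25+60*np.cos(q)+2*np.sin(q);z=156.5+14-60*np.sin(q)+2*np.cos(q)
    print(n,proj(cam,[c[0]+u[0]*r,c[1]+u[1]*r,z]))
```

```text
d5 0 [ 1.49713902 -0.25887989]
d5 1 [-0.52200672 -1.05889667]
d5 2 [ 0.14159406 -1.14849672]
[42, [384.0, 226.9], [379.0, 223.9], [390.3, 230.6]]
[45, [367.0, 146.8], [361.9, 147.1], [372.1, 146.5]]
[ 564.16741666 -183.00063792  158.97281871] [0.19038091 0.56176053 0.13920342] 6.0667
-y [389.488555   233.03133639]
+y [360.70434124 147.93780641]
```

Run:
```python
from fit import *
S=load('side0');T=load('top0')
a=onz(T,229.6,186.85,39);b=onz(T,361.6,147.1,194);print('top tip disp',b-a)
a2=onz(S,322.6,186.5,38);b2=onz(S,377.6,214.5,193);print('side head',a2,b2,b2-a2)
a3=onz(S,333.3,199.4,29);b3=onz(S,390.5,230.8,184);print('side tip',b3-a3)
print('rim side',onz(S,373.4,228.5,130),'rim top',onz(T,389.0,149.4,130),'head top',onz(T,259.5,182.45,38))
```

```text
top tip disp [  83.61600768 -349.48210995  155.        ]
side head [479.7740294  158.48624854  38.        ] [ 565.23415123 -188.48547408  193.        ] [  85.46012184 -346.97172261  155.        ]
side tip [  80.9896778 -345.2416658  155.       ]
rim side [ 557.68159024 -186.28289943  130.        ] rim top [ 558.46261411 -184.46109896  130.        ] head top [481.16302552 160.65855561  38.        ]
```

Call:
arm_command(
  motion=[
    [[-0.3,0.05,-0.5],[0,0,0],-1],
    [[-0.31,0,-0.8],[0,0,0],-1],
    [[0,0,-0.6],[0,0,0],-1],
    [[0,0,-0.4],[0,0,0],-1],
    [[0,0,-0.3],[0,0,0],-1],
    [[0,0,-0.2],[0,0,0],-1],
    [[0,0,-0.2],[0,0,0],-1],
    [[0,0,-0.2],[0,0,0],-1],
    [[0,0,-0.1],[0,0,0],-1],
    [[0,0,0],[0,0,0],-1],
    [[0,0,0],[0,0,0],-1],
  ],
)

```text
time: 6.98
position: [558.3, -183.4, 126.1]
ee_rot: [[-0.166, 0.986, 0.0], [0.986, 0.166, -0.0], [-0.0, 0.0, -1.0]]
ft_force: [0.3, -0.0, -3.4]
finger_gap: 43.8
grip_force: 25.0
```

Call:
arm_command(
  motion=[
    [[0,0,-0.2],[0,0,0],-1],
    [[0,0,-0.2],[0,0,0],-1],
    [[0,0,-0.2],[0,0,0],-1],
    [[0,0,-0.2],[0,0,0],-1],
    [[0,0,-0.2],[0,0,0],-1],
    [[0,0,-0.2],[0,0,0],-1],
    [[0,0,0],[0,0,0],-1],
    [[0,0,0],[0,0,0],-1],
  ],
)

```text
time: 7.65
position: [558.0, -183.2, 113.7]
ee_rot: [[-0.166, 0.986, -0.0], [0.986, 0.166, 0.0], [0.0, -0.0, -1.0]]
ft_force: [-0.4, 0.4, -3.6]
finger_gap: 43.5
grip_force: 25.0
```

Call:
arm_command(
  motion=[
    [[0,0,-0.1],[0,0,0],-1],
    [[0,0,-0.1],[0,0,0],-1],
    [[0,0,-0.1],[0,0,0],-1],
    [[0,0,-0.1],[0,0,0],-1],
    [[0,0,0],[0,0,0],-1],
    [[0,0,0],[0,0,0],-1],
  ],
)

```text
time: 8.15
position: [558.1, -183.3, 109.8]
ee_rot: [[-0.166, 0.986, -0.0], [0.986, 0.166, 0.0], [0.0, -0.0, -1.0]]
ft_force: [-0.1, 0.2, -3.4]
finger_gap: 44.2
grip_force: 25.0
```

Call:
arm_command(
  motion=[
    [[0,0,-0.1],[0,0,0],-1],
    [[0,0,-0.1],[0,0,0],-1],
    [[0,0,-0.1],[0,0,0],-1],
    [[0,0,0],[0,0,0],-1],
    [[0,0,0],[0,0,0],-1],
  ],
)

```text
time: 8.57
position: [558.4, -183.4, 108.4]
ee_rot: [[-0.166, 0.986, 0.0], [0.986, 0.166, -0.0], [-0.0, 0.0, -1.0]]
ft_force: [-4.1, 1.7, 6.1]
finger_gap: 43.6
grip_force: 25.0
```

Contact comes at the expected height, so the coupler is seated. I'll release it and check.

Call:
arm_command(
  motion=[
    [[0,0,0.1],[0,0,0],-1],
    [[0,0,0],[0,0,0],-0.2],
    [[0,0,0],[0,0,0],0.2],
    [[0,0,0],[0,0,0],0.6],
    [[0,0,0],[0,0,0],1],
    [[0,0,0],[0,0,0],1],
    [[0,0,0],[0,0,0],1],
    [[0,0,0],[0,0,0],1],
    [[0,0,0],[0,0,0],1],
  ],
)

```text
time: 9.32
position: [558.2, -183.3, 107.9]
ee_rot: [[-0.166, 0.986, 0.0], [0.986, 0.166, 0.0], [0.0, 0.0, -1.0]]
ft_force: [0.6, -0.7, 0.3]
finger_gap: 87.0
grip_force: 0.0
```

Run:
```python
from h import *
S=snap('side','s3')
b=lambda d:cv2.cvtColor(d['img'],cv2.COLOR_RGB2BGR)
cv2.imwrite('pics/c3.png',cv2.resize(b(S)[190:270,330:410],None,fx=6,fy=6,interpolation=cv2.INTER_CUBIC))
s=state();print(s['position'],s['finger_gap'],s['ft_force'],s['qpos'][5])
```

```text
[ 558.22033957 -183.33449585  107.88189613] 91.22196306092997 [0.52455622 0.3933406  0.35246215] -0.6312867195036351
```

View pics/c3.png

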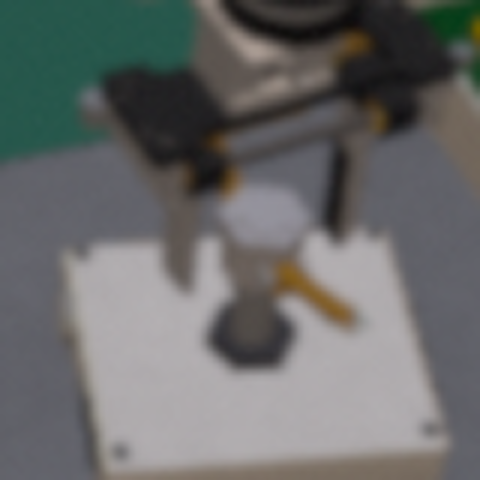

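Call:
arm_command(
  motion=[
    [[0,0,0.6],[0,0,0],1],
    [[0,0,1.2],[0,0,0],1],
    [[0,0,1.5],[0,0,0],1],
    [[0,0,1.5],[0,0,0],1],
    [[0,0,1.2],[0,0,-3],1],
    [[0,0,0],[0,0,-6],1],
    [[0,0,0],[0,0,-7],1],
    [[0,0,0],[0,0,-7],1],
    [[0,0,0],[0,0,-7],1],
    [[0,0,0],[0,0,-7],1],
    [[0,0,0],[0,0,-7],1],
    [[0,0,0],[0,0,-7],1],
    [[0,0,0],[0,0,-7],1],
    [[0,0,0],[0,0,-7],1],
    [[0,0,0],[0,0,-7],1],
    [[0,0,0],[0,0,-7],1],
    [[0,0,0],[0,0,-7],1],
    [[0,0,0],[0,0,-4],1],
    [[0,0,0],[0,0,0],1],
    [[0,0,0],[0,0,0],1],
  ],
)

```text
time: 11.03
position: [558.6, -183.5, 169.1]
ee_rot: [[0.986, 0.168, 0.001], [0.168, -0.986, -0.001], [0.001, 0.001, -1.0]]
ft_force: [-0.4, 0.5, -0.3]
finger_gap: 94.3
grip_force: 0.0
```

Run:
```python
from h import *
S=snap('side','s4')
b=lambda d:cv2.cvtColor(d['img'],cv2.COLOR_RGB2BGR)
T=snap('top','t4')
cv2.imwrite('pics/c4.png',np.hstack([cv2.resize(b(S)[190:270,330:410],None,fx=5,fy=5,interpolation=cv2.INTER_CUBIC),cv2.resize(b(T)[110:190,350:430],None,fx=5,fy=5,interpolation=cv2.INTER_CUBIC)]))
xs=[]
for i in range(6): get_image('side');xs.append(state()['position'])
s=state();R=s['ee_rot'];print(np.mean(xs,0),np.degrees(np.arctan2(R[1,1],R[0,1])),s['finger_gap'],s['ft_force'],s['qpos'][5])
```

```text
[ 558.23000304 -183.34070604  168.13847176] -80.43121857173614 93.93046513278944 [-0.0011852   0.3628364  -0.14363225] 0.9392195251843994
```

View pics/c4.png

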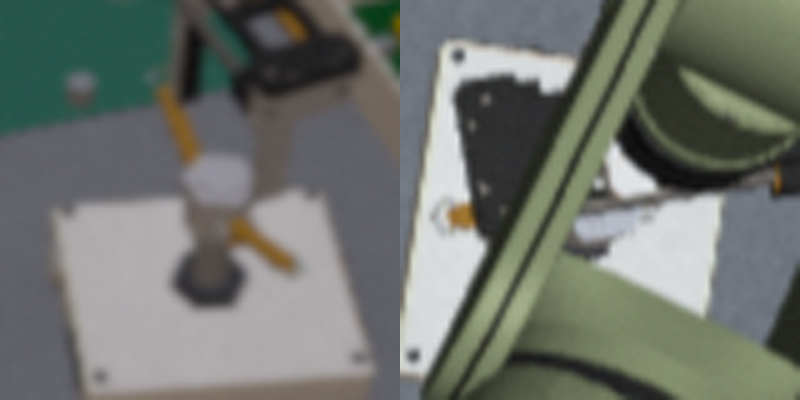

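Call:
arm_command(
  motion=[
    [[0,-0.1,-0.5],[0,0,0],1],
    [[0,0,-0.8],[0,0,0],1],
    [[0,0,-0.7],[0,0,0],1],
    [[0,0,-0.4],[0,0,0],1],
    [[0,0,-0.2],[0,0,0],1],
    [[0,0,-0.2],[0,0,0],1],
    [[0,0,-0.2],[0,0,0],1],
    [[0,0,-0.2],[0,0,0],1],
    [[0,0,-0.2],[0,0,0],1],
    [[0,0,-0.2],[0,0,0],1],
    [[0,0,-0.2],[0,0,0],1],
  ],
)

```text
time: 12.35
position: [559.3, -184.7, 132.9]
ee_rot: [[0.986, 0.166, 0.003], [0.166, -0.986, -0.001], [0.002, 0.002, -1.0]]
ft_force: [-3.9, 1.7, 13.9]
finger_gap: 93.7
grip_force: 6.0
```

Call:
arm_command(
  motion=[
    [[0,0,-0.15],[0,0,0],1],
    [[0,0,-0.15],[0,0,0],1],
    [[0,0,-0.15],[0,0,0],1],
    [[0,0,-0.15],[0,0,0],1],
    [[0,0,-0.15],[0,0,0],1],
    [[0,0,-0.15],[0,0,0],1],
  ],
)

```text
time: 12.85
position: [560.5, -186.1, 125.6]
ee_rot: [[0.986, 0.166, 0.006], [0.166, -0.986, -0.004], [0.005, 0.005, -1.0]]
ft_force: [-3.3, 0.1, 15.6]
finger_gap: 94.1
grip_force: 7.4
```

Call:
arm_command(
  motion=[
    [[0,0,-0.15],[0,0,0],1],
    [[0,0,-0.15],[0,0,0],1],
    [[0,0,-0.15],[0,0,0],1],
    [[0,0,-0.15],[0,0,0],1],
    [[0,0,-0.15],[0,0,0],1],
    [[0,0,-0.15],[0,0,0],1],
  ],
)

```text
time: 13.35
position: [560.7, -186.1, 116.0]
ee_rot: [[0.986, 0.166, 0.006], [0.166, -0.986, -0.004], [0.005, 0.005, -1.0]]
ft_force: [-2.6, 1.1, 12.7]
finger_gap: 93.9
grip_force: 6.8
```

Call:
arm_command(
  motion=[
    [[0,0,-0.15],[0,0,0],1],
    [[0,0,-0.15],[0,0,0],1],
    [[0,0,-0.15],[0,0,0],1],
    [[0,0,-0.15],[0,0,0],1],
    [[0,0,-0.15],[0,0,0],1],
    [[0,0,-0.15],[0,0,0],1],
    [[0,0,-0.15],[0,0,0],1],
    [[0,0,-0.15],[0,0,0],1],
  ],
)

```text
time: 14.02
position: [561.5, -186.1, 104.2]
ee_rot: [[0.986, 0.166, 0.008], [0.166, -0.986, -0.004], [0.007, 0.005, -1.0]]
ft_force: [-0.8, -0.3, 12.7]
finger_gap: 94.3
grip_force: 4.9
```

Call:
arm_command(
  motion=[
    [[0,0,-0.15],[0,0,0],1],
    [[0,0,-0.15],[0,0,0],1],
    [[0,0,-0.15],[0,0,0],1],
    [[0,0,-0.15],[0,0,0],1],
    [[0,0,-0.15],[0,0,0],1],
    [[0,0,-0.15],[0,0,0],1],
    [[0,0,-0.15],[0,0,0],1],
    [[0,0,-0.15],[0,0,0],1],
  ],
)

```text
time: 14.68
position: [561.2, -185.8, 91.2]
ee_rot: [[0.986, 0.166, 0.007], [0.166, -0.986, -0.003], [0.006, 0.004, -1.0]]
ft_force: [-0.1, -0.3, 8.3]
finger_gap: 93.9
grip_force: 3.7
```

Call:
arm_command(
  motion=[
    [[0,0,-0.15],[0,0,0],1],
    [[0,0,-0.15],[0,0,0],1],
    [[0,0,-0.15],[0,0,0],1],
    [[0,0,-0.15],[0,0,0],1],
    [[0,0,-0.15],[0,0,0],1],
    [[0,0,-0.15],[0,0,0],1],
    [[0,0,-0.15],[0,0,0],1],
    [[0,0,-0.15],[0,0,0],1],
    [[0,0,-0.15],[0,0,0],1],
    [[0,0,-0.15],[0,0,0],1],
  ],
)

```text
time: 15.52
position: [560.2, -185.4, 75.0]
ee_rot: [[0.986, 0.166, 0.004], [0.166, -0.986, -0.002], [0.004, 0.003, -1.0]]
ft_force: [-0.7, 0.7, 6.2]
finger_gap: 94.1
grip_force: 2.8
```

Call:
arm_command(
  motion=[
    [[0,0,0],[0,0,0],0.9],
    [[0,0,0],[0,0,0],0.85],
    [[0,0,0],[0,0,0],0.8],
    [[0,0,0],[0,0,0],0.75],
    [[0,0,0],[0,0,0],0.7],
    [[0,0,0],[0,0,0],0.65],
    [[0,0,0],[0,0,0],0.6],
    [[0,0,0],[0,0,0],0.6],
  ],
  newtons=12,
)

```text
time: 16.18
position: [557.4, -183.8, 71.9]
ee_rot: [[0.986, 0.166, -0.002], [0.166, -0.986, 0.001], [-0.002, -0.001, -1.0]]
ft_force: [2.4, -0.2, -4.6]
finger_gap: 75.5
grip_force: 5.2
```

Call:
arm_command(
  motion=[
    [[0,0,0],[0,0,0],0.55],
    [[0,0,0],[0,0,0],0.5],
    [[0,0,0],[0,0,0],0.45],
    [[0,0,0],[0,0,0],0.4],
    [[0,0,0],[0,0,0],0.35],
    [[0,0,0],[0,0,0],0.3],
    [[0,0,0],[0,0,0],0.2],
    [[0,0,0],[0,0,0],0.1],
    [[0,0,0],[0,0,0],0],
    [[0,0,0],[0,0,0],0],
    [[0,0,0],[0,0,0],0],
    [[0,0,0],[0,0,0],0],
  ],
)

```text
time: 17.18
position: [557.5, -185.5, 71.8]
ee_rot: [[0.986, 0.166, -0.001], [0.166, -0.986, -0.002], [-0.002, 0.001, -1.0]]
ft_force: [2.4, -4.9, -12.9]
finger_gap: 60.7
grip_force: 12.0
```

Call:
arm_command(
  motion=[
    [[0,-0.1,-0.1],[0,0,0],0],
    [[0,0,-0.1],[0,0,0],-0.1],
    [[0,0,0],[0,0,0],-0.2],
    [[0,0,0],[0,0,0],-0.2],
    [[0,0,0],[0,0,0],-0.2],
    [[0,0,0],[0,0,0],-0.2],
  ],
  newtons=17,
)

```text
time: 17.68
position: [557.6, -185.5, 71.5]
ee_rot: [[0.986, 0.166, -0.001], [0.166, -0.986, -0.0], [-0.001, 0.0, -1.0]]
ft_force: [-6.2, -1.7, 0.9]
finger_gap: 61.0
grip_force: 17.0
```

Call:
arm_command(
  motion=[
    [[0,0,0],[0,0,0],0.4],
    [[0,0,0],[0,0,0],0.6],
    [[0,0,0],[0,0,0],0.8],
    [[0,0,0],[0,0,0],1],
    [[0,0,0],[0,0,0],1],
    [[0,0,0],[0,0,0],1],
    [[0,0,0],[0,0,0],1],
    [[0,0,0.5],[0,0,0],1],
    [[0,0,1.2],[0,0,0],1],
    [[0,0,1.5],[0,0,0],1],
    [[0,0,2],[0,0,0],1],
    [[0,0,2],[0,0,0],1],
    [[0,0,2],[0,0,0],1],
    [[0,0,1.5],[0,0,0],1],
    [[0,0,1],[0,0,0],1],
    [[0,0,0.5],[0,0,0],1],
    [[0,0,0],[0,0,0],1],
  ],
)

```text
time: 19.1
position: [559.0, -185.7, 194.8]
ee_rot: [[0.986, 0.166, 0.003], [0.166, -0.986, -0.001], [0.003, 0.002, -1.0]]
ft_force: [0.5, 0.3, 0.1]
finger_gap: 94.2
grip_force: 0.0
```

Run:
```python
from h import *
S=snap('side','s5');T=snap('top','t5')
b=lambda d:cv2.cvtColor(d['img'],cv2.COLOR_RGB2BGR)
cv2.imwrite('pics/c5.png',np.hstack([cv2.resize(b(S)[190:270,330:410],None,fx=5,fy=5,interpolation=cv2.INTER_CUBIC),cv2.resize(b(T)[110:190,350:430],None,fx=5,fy=5,interpolation=cv2.INTER_CUBIC)]))
print(state()['position'],state()['ft_force'])
```

```text
[ 557.75109055 -185.13398253  192.35440881] [-0.59184964  0.35325708 -0.3244776 ]
```

View pics/c5.png

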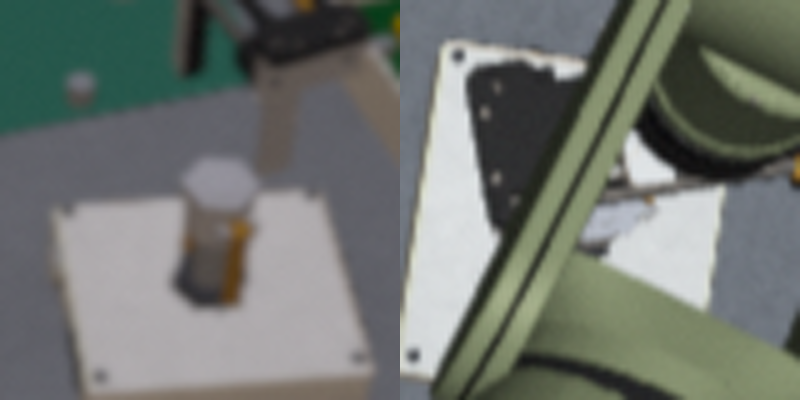

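```bash
python3 -c "
from plant import *
print(job_done())"
```

```text
the job is handed in; nothing more can be done
None
```

I seated the coupler on the adapter, brought both arms down together to their stops (61 mm across the bars, grip 17 N at most), and handed the job in at about 19 s; the judge gave no verdict. The last side view shows the coupler upright and drawn down with the -y arm straight down; the +y arm was hidden, so for that arm I rely on the finger gap.

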